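Pick the thinnest spacer plate by feel and seat it in the casting stand

TASK

The three plates in the rack look alike, but only the thinnest of them fits the slot of the casting stand: pinch the plates where they stand to feel which one it is, and take that plate out of the rack. Lower it gently into the slot, feeling for the slot without ever forcing the sprung cradle down onto its stop, until the plate stands on the slot's floor, and let go. Leave the other two plates standing in the rack, and do not disturb the jar, the dropper bottle and the timer.

Things in the scene. Friction and masses are not known exactly. Their poses are not given: they have to be found in the camera images.
- plate_rack: white plastic rack fixed to the table, 55 x 208 x 28 mm, three bays in a row along its y at -62, 0 and +62 mm; each bay 15.5 mm wide (x), 54 to 56 mm long (y), floor 6 mm and rim 28 mm above the table. Origin: centre of its underside; y along the row of bays, x along the thickness of the plates
- plate_k: one of three flat grey plastic plates, 50 mm wide, 85 mm tall, about 80 g, alike but for thickness: 9, 12 and 14 mm; which is which is not known until pinched (bay and name tell nothing). Stands upright in a rack bay, 63 mm of it above the rack's rim. Origin: centre of its lower edge face; z up its height, y along its width, x through its thickness
- plate_m: one of three flat grey plastic plates, 50 mm wide, 85 mm tall, about 80 g, alike but for thickness: 9, 12 and 14 mm; which is which is not known until pinched (bay and name tell nothing). Stands upright in a rack bay, 63 mm of it above the rack's rim. Origin: centre of its lower edge face; z up its height, y along its width, x through its thickness
- plate_p: one of three flat grey plastic plates, 50 mm wide, 85 mm tall, about 80 g, alike but for thickness: 9, 12 and 14 mm; which is which is not known until pinched (bay and name tell nothing). Stands upright in a rack bay, 63 mm of it above the rack's rim. Origin: centre of its lower edge face; z up its height, y along its width, x through its thickness
- casting_stand: casting stand fixed to the table: aluminium base 116 x 124 x 8 mm, on it a steel sled with two guide posts at y = +-48.5 mm (heads 66 mm high), on the posts a white sprung cradle block, 62 mm (x) by 74 mm (y), flat top 58 mm above the table, with one slot down its middle. Origin: centre of the base's underside; x across the slot, y along it, z up
- slot_nominal (a point): point fixed to the base's middle at the cradle's top, 58 mm up; the slot's mouth would be here if the sled were central, but the sled is clamped 3 to 20 mm off towards +x, how far is not measured, it stays so. Slot 10.6 mm wide (x): it takes the 9 mm plate only; 58 mm long (y), 30 mm deep, square-edged; plate thickness along x
- slot_floor (a point): point fixed to the base's middle at the height of the slot's floor, 28 mm up (same unmeasured offset of the real slot). The cradle gives downward on springs: moves from about 2 N, 1.2 N more per mm, hard stop after 12 mm (about 16 N), rises by itself when let go. More than 25 N between plate or hand and stand is forcing it
- jar: small open glass jar, 42 mm across, 43 mm tall, loose bystander; origin at the centre of its underside
- dropper: small white dropper bottle with a pointed green cap, 27 mm across, 74 mm tall, loose bystander; origin at the centre of its underside
- timer: white kitchen-type timer lying flat, 66 x 66 x 19 mm, loose bystander; origin at the centre of its underside
Mind the look-alikes: they are no part of the job. Leave any turquoise or yellow look-alike of the plate_k alone.

How it is judged:
By the outcome, as a careful person would: the job done as asked, in the order asked, and still so for the second after the job is handed in, with the robot touching nothing.
It also fails if it takes over 72 s, if anything falls off the work surface, if the arm or the gripper's body presses on something with over 40 N, if the wrist force passes 120 N, or if a joint passes its speed limit or range.

ROBOT

A 6-joint arm with a two-finger parallel gripper is mounted at the origin on a cart in front of the work surface, level with it; the furniture and walls round the work are solid. World frame = base frame: x ahead of the robot, y to its left, z up, the work surface at z = 0. Lengths are in mm, angles in rad, forces in N, time in s.
With the tool pointing down it reaches from about 300 to 775 mm from the base axis. Payload 14.6 kg.
Tool frame: the origin (TCP) lies between the finger pads; the fingertips stand manip.tip_reach ahead of it and the grasp point (between the pads) lies 5 mm behind it (manip.tip_reach is the distance from the TCP to the fingertips, in mm); z points along the fingers, y is the line along which they close (so a half turn about z gives the same grasp; the last joint's range is limited). The gripper opens to 94 mm and grips with 3 to 60 N. Pads are 16 mm wide; open, the fingers measure 119 mm over their backs; the gripper's body (75 mm by 177 mm) begins 78 mm behind the grasp point.
Start: joints at [1.036, 0.3, 1.521, -0, 1.321, -0.067], TCP at [248.004, 490.901, 219.446] pointing down, gripper open.
Joint ranges: [-3.03, 3.03], [-0.79, 2.21], [0.23, 2.52], [-1.04, 4.18], [0, 3.07], [-2.55, 2.55]. Speed limits (rad/s): [2.22, 2.22, 2.57, 3.14, 3.14, 3.14].

INTERFACE

Orientations are given as [roll, pitch, yaw] about the fixed x, y, z axes, in that order (R = Rz(yaw) Ry(pitch) Rx(roll)).
In Python, from cell import manip gives the robot as it stands. The module is installed in compiled form; this text tells all that it offers.
- The arm moves only by the shell command python3 -m creep 'ROWS' [FORCE]. ROWS is JSON, a list of rows, each a list of 3 entries, a list of its own where there are three numbers: the opening, from -1 (shut) to 1 (fully open), then the shift along the tool's x, y, z in cm, then the turn about the tool's z in units of 5 degrees (1.0 is 5 degrees). In form: [[grip, [tx, ty, tz], roll], ...]. A call has 1 to 12 rows; each row is the pose to reach, as a shift and turn from the pose commanded when the call began, along the tool's axes at that moment; what a row does not reach only later rows make up. A row lasts 1/10 s, in which the tool goes at most 50 mm and 8.59 degrees, less where a joint would pass 70% of its speed; a pose out of reach is approached as far as the arm can. A call with a gripper value outside its range is refused whole. The fingers move at their own pace and stop on an object; FORCE is the grip in N (left out, the last holds). Time passes only in rows, so rows that repeat a pose let the fingers close. It gives the time, the measured TCP pose, the force, the opening and the grip force at its end, in the units of the state.
- manip.read_state(): the state, without advancing time (a new reading comes with each control period).
- manip.camera(name): name is "side" or "top"; returns the picture (400x640x3 uint8, red, green, blue); there is no depth.
- manip.camera_params(name): a dict with "fovy" (degrees; the focal length in pixels is half the picture's height over the tangent of half this angle, whatever the lens; pixels are square), "cx", "cy" (the principal point, pixels), "origin" and "attitude" of the camera in the world. Camera axes: x right, y down, z forward; pixel columns grow to the right and rows downward; lengths in mm; the calibration is good to about 2 mm. A picture is of the moment at which its call begins. camera_params takes no time and is no camera call.
- manip.sign_off(): hands the job in; it is judged then, once.
The state is a dict: "clock": time; "joints": joint angles; "qd": joint speeds; "effort": joint torques, N m; "eef_pos": TCP position; "eef_rot": TCP orientation; "wrist_force": force on the tool from outside, world axes, zero at the start; "moment": the same for the moment, N m; "finger_gap": finger opening in mm; "finger_force": force on a finger pad.
Only numpy, scipy, OpenCV 4.12 (cv2) and the standard library are available. Lean on these libraries where they do the work, as an engineer would, in place of code of your own. Each camera call takes 0.05 s, during which the arm holds its last target. There are 200 camera calls.

## Working session

There is one attempt and no reset: what is moved stays moved. The work goes in short steps, Python scripts to look and compute and a shell command to move; the robot and the scene stay as the last step left them, time stands still between calls to the robot, and variables do not carry over. Pictures are saved under pics/ and viewed, at most 10 in all, crops included, and the job is handed in when it is done.

```bash
mkdir -p pics
python3 - <<'E'
from cell import manip
import cv2
print(manip.tip_reach)
for n in("top","side"):
    cv2.imwrite(f"pics/{n}0.png",manip.camera(n)[:,:,::-1]); print(n,manip.camera_params(n))
print(manip.read_state())
E
```

```text
14.0
top {'fovy': 55.92405180052533, 'cx': 316.7797133489685, 'cy': 198.57505122769155, 'origin': array([ 394.09574116,   92.02836447, 1128.15538029]), 'attitude': array([-2.9885434 , -0.00752893, -1.57509381])}
side {'fovy': 46.961480491308, 'cx': 317.34206909903867, 'cy': 199.54721302273146, 'origin': array([ 295.83511113, -754.49385515,  684.90953304]), 'attitude': array([-2.17179974, -0.00264936, -0.28692428])}
{'clock': 0.1, 'joints': array([ 1.03640606e+00,  3.00452008e-01,  1.52151196e+00, -2.09780582e-05,
        1.32067774e+00, -6.66184336e-02]), 'qd': array([ 1.17037674e-03, -2.69017184e-03, -4.71917916e-04,  8.12091485e-05,
        3.60266815e-03,  1.91032246e-03]), 'effort': array([ 3.13992619e-03, -5.32648194e+01, -3.53288341e+01,  7.09666614e-02,
        2.35524040e-02,  1.74877073e-05]), 'eef_pos': array([247.90159566, 490.72397574, 218.92602604]), 'eef_rot': array([-3.14054457e+00, -4.95602357e-05,  2.67382600e+00]), 'wrist_force': array([-0.60894338, -0.18910735,  0.65715252]), 'moment': array([ 0.02177776, -0.02227892,  0.03914795]), 'finger_force': 0.0, 'finger_gap': 94.18772907135309}
```

View pics/top0.png

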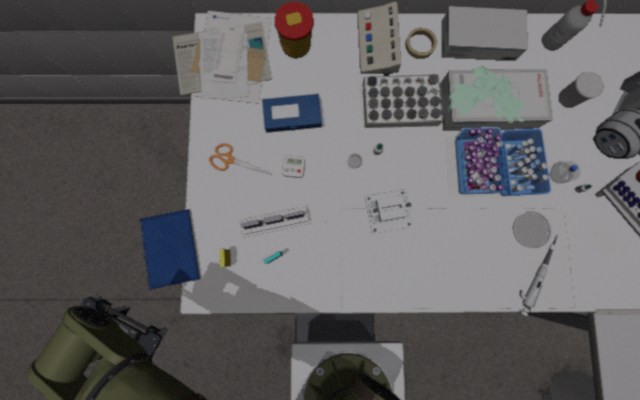

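View pics/side0.png

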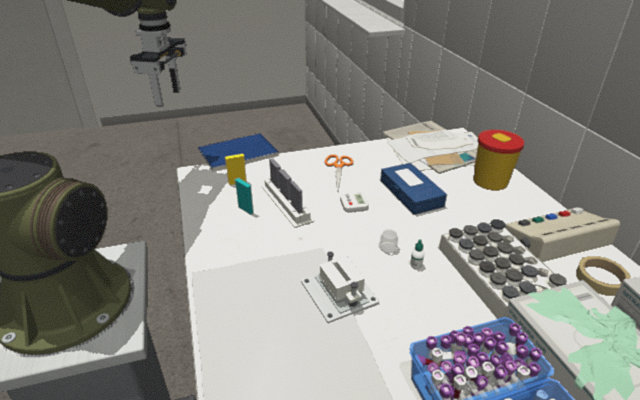

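Candidates: three grey plates in the white rack (top image ~(255,223), (274,219), (294,215)); the look-alikes are yellow (225,257) and turquoise (276,256), which I leave alone. I choose the grey ones in the rack and check them in a close crop.

Run:
```python
import cv2,numpy as np
t=cv2.imread("pics/top0.png");s=cv2.imread("pics/side0.png")
c=lambda im,x,y,w,h,k:cv2.resize(im[y:y+h,x:x+w],None,fx=k,fy=k,interpolation=cv2.INTER_CUBIC)
a=np.hstack([c(t,234,196,80,60,5),c(t,350,180,80,60,5)])
b=np.hstack([c(s,250,145,80,60,5),c(s,300,245,80,60,5)]) # x5
cv2.imwrite("pics/crop1.png",np.vstack([a,b]))
```

```text
(no output)
```

View pics/crop1.png

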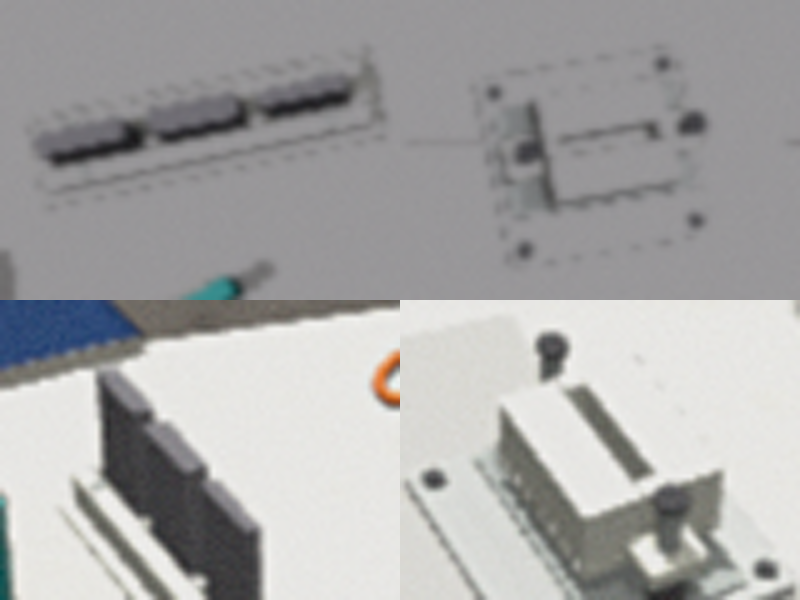

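The crop shows three plain grey plates in the white rack (top row left), and the stand with slot and post heads (right).

```bash
cat > h.py <<'E'
from cell import manip
import numpy as np
from scipy.spatial.transform import Rotation as R
def ray(n,u,v,z):
    p=manip.camera_params(n); f=200/np.tan(np.radians(p["fovy"]/2))
    d=R.from_euler("xyz",p["attitude"]).apply([(u-p["cx"])/f,(v-p["cy"])/f,1])
    o=p["origin"]; return (o+d*(z-o[2])/d[2])[:2].round(1)
def T(x,y,z): # crop1 coords, top row
    return ray("top",234+x/5-.4,196+y/5-.4,z) if x<400 else ray("top",350+(x-400)/5-.4,180+y/5-.4,z)
def S(x,y,z):
    return ray("side",250+x/5-.4,145+(y-300)/5-.4,z) if x<400 else ray("side",300+(x-400)/5-.4,245+(y-300)/5-.4,z)
E
python3 - <<'E'
from h import *
for a in [(88,138),(196,115),(305,92)]: print("plateT",T(*a,91))
for a in [(128,397),(177,448),(233,505)]: print("plateS",S(*a,91))
for a in [(28,122),(368,45),(45,207),(382,125)]: print("rackT",T(*a,0))
for a in [(475,82),(678,45),(510,268),(712,230)]: print("baseT",T(*a,4))
for a in [(494,93),(662,64),(525,250),(696,220)]: print("boltT",T(*a,10))
for a in [(527,152),(692,124)]: print("headT",T(*a,66))
for a in [(551,342),(671,495)]: print("headS",S(*a,66))
for a in [(568,392),(590,386),(652,468),(632,480)]: print("slotS",S(*a,58))
for a in [(558,138),(655,125)]: print("slotT",T(*a,58))
print("jar",ray("top",355,160,20),"dropper",ray("top",379,148,50),"timer",ray("top",293,166,19))
E
```

```text
plateT [486.  264.4]
plateT [498.5 205.2]
plateT [511.1 145.1]
plateS [484.2 261.1]
plateS [496.9 204.9]
plateS [510.7 146.4]
rackT [503.8 315.7]
rackT [549.8 111.8]
rackT [453.  304.2]
rackT [501.2 103.4]
baseT [574.9 -61.9]
baseT [ 597.3 -185.9]
baseT [462.5 -80.1]
baseT [ 484.8 -201.7]
boltT [567.2 -72.3]
boltT [ 584.6 -174.2]
boltT [472.8 -88.4]
boltT [ 490.3 -190.9]
headT [524.5 -82. ]
headT [ 540.3 -176.7]
headS [522.8 -80.6]
headS [ 539.6 -176. ]
slotS [ 523.1 -102.7]
slotS [ 532.7 -101.8]
slotS [ 540.8 -152.8]
slotS [ 531.2 -156.8]
slotT [ 533.5 -101.4]
slotT [ 540.9 -157.4]
jar [682.8 -33.2] dropper [ 711.3 -101.7] timer [664.8 154.3]
```

```bash
cat >> h.py <<'E'
def go(x,y,z,yaw):
    "tool-frame shift (cm) and roll units from the measured pose to a tool-down target"
    s=manip.read_state(); r=s["eef_rot"]; 
    M=R.from_euler("xyz",r)
    d=M.inv().apply(np.array([x,y,z])-s["eef_pos"])/10
    dy=(yaw-r[2]+np.pi)%(2*np.pi)-np.pi
    print("shift",d.round(2),"roll",round(-np.degrees(dy)/5,2),"z",s["eef_pos"].round(1),"F",s["wrist_force"].round(1),"gap",round(s["finger_gap"],2),"ff",round(s["finger_force"],1),"t",s["clock"])
E
python3 -c "
from h import *
go(485.3,263,130,.22+np.pi/2)
print(ray('top',276,256,40),ray('top',225,257,60))"
```

```text
shift [-31.46  -9.61   8.9 ] roll 10.12 z [247.9 490.7 218.9] F [-0.6 -0.2  0.7] gap 94.19 ff 0.0 t 0.1
[396.5 200.2] [394.3 340.7]
```

```bash
python3 -m creep '[[-0.1,[-8,-2.4,0],2.5],[-0.1,[-16,-4.8,0],5],[-0.1,[-24,-7.2,0],7.5],[-0.1,[-31.5,-9.6,0],10.1],[-0.1,[-31.5,-9.6,0],10.1],[-0.1,[-31.5,-9.6,0],10.1],[-0.1,[-31.5,-9.6,0],10.1],[-0.1,[-31.5,-9.6,3],10.1],[-0.1,[-31.5,-9.6,7],10.1],[-0.1,[-31.5,-9.6,8.9],10.1],[-0.1,[-31.5,-9.6,8.9],10.1],[-0.1,[-31.5,-9.6,8.9],10.1]]' 5
python3 -c "
from h import *
go(485.3,263,63,.22+np.pi/2)
import cv2
t=manip.camera('top');s=manip.camera('side')
a=cv2.resize(t[150:270,220:360],None,fx=4,fy=4);b=cv2.resize(s[100:220,200:340],None,fx=4,fy=4)
cv2.imwrite('pics/above.png',cv2.resize(np.hstack([a,b]),(800,343))[:,:,::-1])"
```

```text
clock: 1.3
eef_pos: [486.1, 263.3, 131.1]
eef_rot: [3.141, -0.0, 1.792]
wrist_force: [0.3, 0.2, 0.2]
finger_gap: 42.4
finger_force: 0.0
shift [-0.01 -0.08  6.81] roll 0.02 z [486.1 263.3 131.1] F [0.3 0.2 0.2] gap 42.44 ff 0.0 t 1.3
```

View pics/above.png

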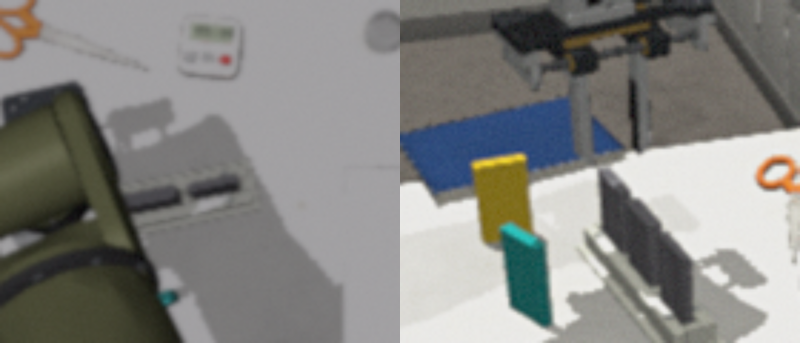

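The side crop shows the fingers (~(580,150), (640,150)) straddling the far grey plate (~(613,190)). I'll descend and pinch.

```bash
python3 -m creep '[[-0.1,[0,0,3.4],0],[-0.1,[0,0,6.8],0],[-0.1,[0,0,6.8],0],[-0.5,[0,0,6.8],0],[-0.9,[0,0,6.8],0],[-1,[0,0,6.8],0],[-1,[0,0,6.8],0],[-1,[0,0,6.8],0],[-1,[0,0,6.8],0],[-1,[0,0,6.8],0],[-1,[0,0,6.8],0],[-1,[0,0,6.8],0]]' 5
```

```text
clock: 2.6
eef_pos: [486.7, 263.5, 63.4]
eef_rot: [3.139, -0.0, 1.792]
wrist_force: [3.7, -0.3, 6.6]
finger_gap: 12.4
finger_force: 5.0
```

```bash
python3 -m creep '[[-1,[0,0,0],0],[-1,[0,0,0],0],[-1,[0,0,0],0]]' 5; python3 -m creep '[[-0.5,[0,0,0],0],[-0.2,[0,0,0],0],[-0.2,[0,0,0],0],[-0.2,[0,0,0],0],[-0.2,[0,0,-4],0],[-0.2,[0,0,-6.8],0],[-0.2,[0,0,-6.8],0]]' 5
python3 -c "
from h import *
go(498.5,205.2,131,.22+np.pi/2);go(511.5,145.8,131,.22+np.pi/2)"
```

```text
clock: 2.9
eef_pos: [486.7, 263.4, 63.3]
eef_rot: [3.139, -0.0, 1.792]
wrist_force: [3.6, -0.0, 7.0]
finger_gap: 12.6
finger_force: 5.0
clock: 3.6
eef_pos: [487.3, 263.8, 134.1]
eef_rot: [3.136, -0.001, 1.792]
wrist_force: [0.2, -0.2, 0.1]
finger_gap: 37.7
finger_force: 0.0
shift [-5.97 -0.19  0.3 ] roll 0.02 z [487.3 263.8 134.1] F [ 0.2 -0.2  0.1] gap 37.74 ff 0.0 t 3.6
shift [-12.05  -0.23   0.3 ] roll 0.02 z [487.3 263.8 134.1] F [ 0.2 -0.2  0.1] gap 37.74 ff 0.0 t 3.6
```

```bash
python3 -m creep '[[-0.2,[-3,-0.1,0],0],[-0.2,[-6,-0.2,0],0],[-0.2,[-6,-0.2,0],0],[-0.2,[-6,-0.2,3.5],0],[-0.2,[-6,-0.2,7],0],[-0.2,[-6,-0.2,7],0],[-1,[-6,-0.2,7],0],[-1,[-6,-0.2,7],0],[-1,[-6,-0.2,7],0],[-1,[-6,-0.2,7],0],[-1,[-6,-0.2,7],0],[-1,[-6,-0.2,7],0]]' 5
python3 -m creep '[[-1,[0,0,0],0],[-1,[0,0,0],0],[-1,[0,0,0],0],[-1,[0,0,0],0]]' 5
```

```text
clock: 4.8
eef_pos: [498.3, 204.6, 61.7]
eef_rot: [3.138, -0.0, 1.792]
wrist_force: [4.2, 1.4, 7.4]
finger_gap: 15.6
finger_force: 5.1
clock: 5.2
eef_pos: [498.3, 204.6, 61.7]
eef_rot: [3.138, -0.0, 1.792]
wrist_force: [4.5, 1.9, 7.3]
finger_gap: 16.0
finger_force: 5.1
```

```bash
python3 -m creep '[[-0.5,[0,0,0],0],[-0.2,[0,0,0],0],[-0.2,[0,0,0],0],[-0.2,[0,0,0],0],[-0.2,[0,0,-4],0],[-0.2,[0,0,-6.8],0],[-0.2,[0,0,-6.8],0],[-0.2,[0,0,-6.8],0]]' 5
python3 -c "
from h import *
go(511.5,145.8,131,.22+np.pi/2)"
```

```text
clock: 6.0
eef_pos: [497.0, 204.2, 128.4]
eef_rot: [3.141, -0.0, 1.792]
wrist_force: [0.3, -1.5, -0.3]
finger_gap: 37.3
finger_force: 0.0
shift [-6.01  0.13 -0.26] roll 0.02 z [497.  204.2 128.4] F [ 0.3 -1.5 -0.3] gap 37.29 ff 0.0 t 6.0
```

```bash
python3 -m creep '[[-0.2,[-3,0,0],0],[-0.2,[-6,0.1,0],0],[-0.2,[-6,0.1,0],0],[-0.2,[-6,0.1,3.5],0],[-0.2,[-6,0.1,6.5],0],[-0.2,[-6,0.1,6.5],0],[-1,[-6,0.1,6.5],0],[-1,[-6,0.1,6.5],0],[-1,[-6,0.1,6.5],0],[-1,[-6,0.1,6.5],0],[-1,[-6,0.1,6.5],0],[-1,[-6,0.1,6.5],0]]' 5
python3 -m creep '[[-1,[0,0,0],0],[-1,[0,0,0],0],[-1,[0,0,0],0],[-1,[0,0,0],0]]' 5
```

```text
clock: 7.2
eef_pos: [511.7, 146.0, 64.3]
eef_rot: [3.14, -0.0, 1.792]
wrist_force: [-1.4, 0.4, 7.0]
finger_gap: 9.0
finger_force: 5.0
clock: 7.6
eef_pos: [511.7, 146.0, 64.4]
eef_rot: [3.14, -0.0, 1.792]
wrist_force: [-1.1, 0.3, 6.1]
finger_gap: 8.8
finger_force: 5.0
```

C is thinnest (9 mm vs 12.4 and 16). Grip firmly and lift.

```bash
python3 -m creep '[[-1,[0,0,0],0],[-1,[0,0,0],0],[-1,[0,0,-1],0],[-1,[0,0,-2],0],[-1,[0,0,-4],0],[-1,[0,0,-7],0],[-1,[0,0,-10],0],[-1,[0,0,-12],0],[-1,[0,0,-12],0],[-1,[0,0,-12],0]]' 25
python3 -c "
from h import *
go(532,-128.8,180,.173+np.pi/2)
go(532,-128.8,130,.173+np.pi/2)"
```

```text
clock: 8.6
eef_pos: [511.1, 145.8, 183.4]
eef_rot: [3.141, 0.0, 1.792]
wrist_force: [0.1, -0.5, -0.7]
finger_gap: 8.9
finger_force: 25.0
shift [-27.25  -4.     0.34] roll 0.56 z [511.1 145.8 183.4] F [ 0.1 -0.5 -0.7] gap 8.86 ff 25.0 t 8.6
shift [-27.25  -4.     5.34] roll 0.56 z [511.1 145.8 183.4] F [ 0.1 -0.5 -0.7] gap 8.86 ff 25.0 t 8.6
```

```bash
python3 -m creep '[[-1,[-4,-0.6,0],0.1],[-1,[-8,-1.2,0],0.2],[-1,[-12,-1.8,0],0.3],[-1,[-16,-2.4,0],0.4],[-1,[-20,-3,0],0.5],[-1,[-24,-3.5,0],0.56],[-1,[-27.3,-4,0],0.56],[-1,[-27.3,-4,0],0.56],[-1,[-27.3,-4,2],0.56],[-1,[-27.3,-4,4],0.56],[-1,[-27.3,-4,5],0.56],[-1,[-27.3,-4,5],0.56]]' 25
python3 -c "
from h import *
go(532,-128.8,130,.173+np.pi/2)
import cv2
s=manip.camera('side');t=manip.camera('top')
cv2.imwrite('pics/over_full.png',s[:,:,::-1])
b=cv2.resize(s[205:325,280:410],None,fx=5,fy=5,interpolation=cv2.INTER_CUBIC)
cv2.imwrite('pics/over.png',b[:,:,::-1])"
```

```text
clock: 9.8
eef_pos: [531.5, -128.6, 131.7]
eef_rot: [-3.139, -0.002, 1.744]
wrist_force: [0.2, -0.4, -0.7]
finger_gap: 9.0
finger_force: 25.0
shift [-0.03  0.05  0.16] roll 0.0 z [ 531.5 -128.6  131.7] F [ 0.2 -0.4 -0.7] gap 9.01 ff 25.0 t 9.8
```

View pics/over.png

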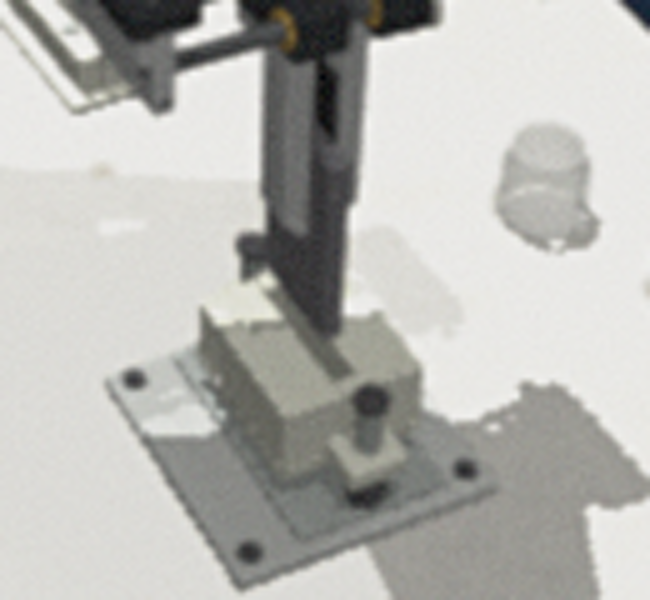

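```bash
cat >> h.py <<'E'
def proj(n,P):
    p=manip.camera_params(n); f=200/np.tan(np.radians(p["fovy"]/2))
    c=R.from_euler("xyz",p["attitude"]).inv().apply(np.atleast_2d(P)-p["origin"])
    return c[:,:2]/c[:,2:]*f+[p["cx"],p["cy"]]
def box(c,yaw,hx,hy,z):
    a=np.array([np.cos(yaw),np.sin(yaw)]);b=np.array([-a[1],a[0]])
    return np.array([[*(np.array(c)+i*hx*a+j*hy*b),z] for i,j in((-1,-1),(1,-1),(1,1),(-1,1))])
E
python3 - <<'E'
from h import *
import cv2
s=cv2.imread("pics/over_full.png")[205:325,280:410]
b=cv2.resize(s,None,fx=5,fy=5,interpolation=cv2.INTER_CUBIC)
px=lambda P:((proj("side",P)-[280,205]+.5)*5).round().astype(int)
B=px(box((531.5,-128.6),.173,4.5,25,73.3)); S=px(box((532,-128.8),.173,5.3,29,58)); C=px(box((532,-128.8),.173,31,37,58))
print(B.tolist(),S.tolist())
for q,c in((B,(0,0,255)),(S,(0,255,0)),(C,(255,0,0))): cv2.polylines(b,[q],True,c,1)
cv2.imwrite("pics/ovl.png",b[150:500,100:500][:, :].repeat(1,0))
cv2.imwrite("pics/ovl.png",cv2.resize(b[220:500,170:470],None,fx=2,fy=2))
E
```

```text
[[332, 346], [353, 339], [290, 261], [270, 267]] [[335, 383], [359, 374], [288, 283], [264, 291]]
```

View pics/ovl.png

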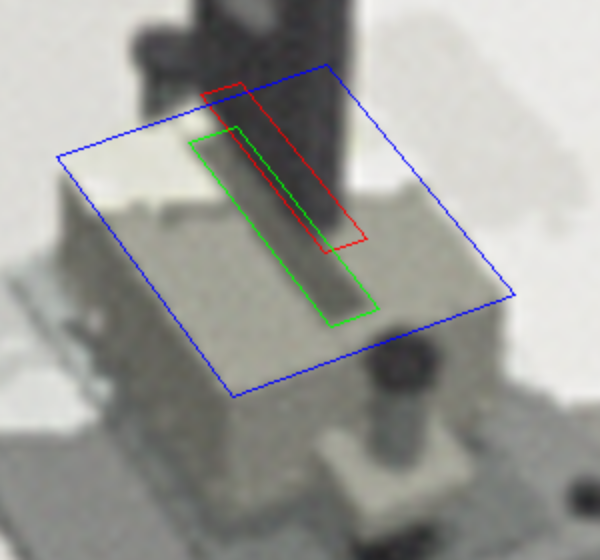

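The overlay shows the slot model (green) matching the real slot, near end ~(350,315), while the plate's lower near corner (~(340,232)) sits left of the TCP prediction by a few mm. I'll lower it close to the top and look again.

```bash
python3 -m creep '[[-1,[0,0,0.5],0],[-1,[0,0,1],0],[-1,[0,0,1],0],[-1,[0,0,1],0],[-1,[0,0,1],0],[-1,[0,0,1],0]]' 25
python3 - <<'E'
from h import *
import cv2
ims=[manip.camera('side').astype(float) for _ in range(6)]
s=np.mean(ims,0).astype(np.uint8)[:,:,::-1]; cv2.imwrite("pics/low_full.png",s)
c=s[250:290,318:366]; c=cv2.resize(c,None,fx=15,fy=15,interpolation=cv2.INTER_CUBIC)
c=cv2.convertScaleAbs(c,alpha=1.5)
for i in range(0,48,4): cv2.line(c,(i*15,0),(i*15,8 if i%12 else 20),(0,0,255),1)
for i in range(0,40,4): cv2.line(c,(0,i*15),(8,i*15),(0,0,255),1)
cv2.imwrite("pics/low.png",c)
st=manip.read_state(); print(st["eef_pos"],st["clock"],st["wrist_force"])
print(proj("side",box(st["eef_pos"][:2],.173,4.5,25,st["eef_pos"][2]-58.4)))
E
```

```text
clock: 10.5
eef_pos: [532.3, -129.3, 123.6]
eef_rot: [3.141, 0.0, 1.744]
wrist_force: [0.5, 0.6, -0.0]
finger_gap: 8.8
finger_force: 25.0
[ 532.26897494 -129.22147736  123.47949329] 10.8 [-0.28470221 -0.06111884 -0.65692153]
[[346.23139516 277.04815131]
 [350.3254681  275.59019408]
 [337.90205205 259.84416432]
 [333.92798666 261.18666024]]
```

View pics/low.png

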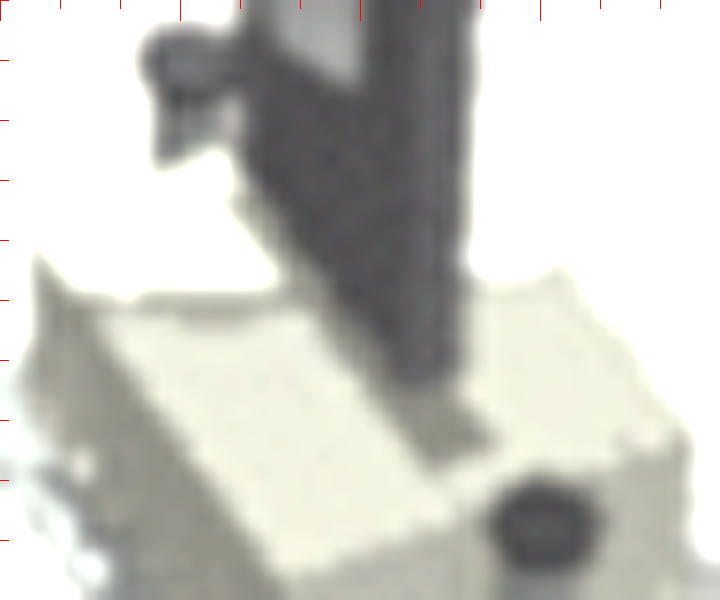

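The plate's near end has lower corners at (408,388) and (460,372) in the crop; the slot's near end is at (432,468) and (490,440). The plate is nearly over the slot, a bit too far back (+y).

Run:
```python
from h import *
q=lambda x,y,z: ray("side",318+x/15-.5,250+y/15-.5,z)
for z in(62,65,67): print(z,"plate L,R",q(408,388,z),q(460,372,z))
print("slot L,R",q(432,468,58),q(490,440,58),"far-left",q(240,205,58))
print("top corners near,right,left",q(285,575,58),q(685,440,58),q(40,255,58))
M=box((532.3,-129.3),.173,4.5,25,65)
print(M, box((532,-128.8),.173,5.3,29,58))
```

```text
62 plate L,R [ 532.  -146.5] [ 539.4 -145.6]
65 plate L,R [ 530.9 -149.4] [ 538.2 -148.5]
67 plate L,R [ 530.1 -151.3] [ 537.5 -150.4]
slot L,R [ 531.7 -157.2] [ 540.5 -154.5] far-left [ 523.5 -103.3]
top corners near,right,left [ 507.7 -169.9] [ 564.5 -161.5] [ 495.  -105.1]
[[ 532.17063091 -154.70144216   65.        ]
 [ 541.03628598 -153.15219712   65.        ]
 [ 532.42936909 -103.89855784   65.        ]
 [ 523.56371402 -105.44780288   65.        ]] [[ 531.77112603 -158.27944397   58.        ]
 [ 542.21289755 -156.45477759   58.        ]
 [ 532.22887397  -99.32055603   58.        ]
 [ 521.78710245 -101.14522241   58.        ]]
```

```bash
python3 -m creep '[[-1,[-0.15,0,0],0],[-1,[-0.3,0.03,0],0],[-1,[-0.3,0.03,0],0],[-1,[-0.3,0.03,0.2],0],[-1,[-0.3,0.03,0.4],0],[-1,[-0.3,0.03,0.5],0],[-1,[-0.3,0.03,0.5],0],[-1,[-0.3,0.03,0.5],0]]' 25
for i in 1; do python3 -m creep '[[-1,[0,0,0.1],0],[-1,[0,0,0.2],0],[-1,[0,0,0.2],0],[-1,[0,0,0.2],0]]'; done
```

```text
clock: 11.6
eef_pos: [533.1, -132.1, 118.5]
eef_rot: [3.142, -0.0, 1.744]
wrist_force: [0.1, 0.3, 0.3]
finger_gap: 9.1
finger_force: 25.0
clock: 12.0
eef_pos: [533.1, -132.1, 116.5]
eef_rot: [-3.142, -0.0, 1.743]
wrist_force: [-0.2, -0.1, 0.3]
finger_gap: 9.2
finger_force: 25.0
```

```bash
python3 -m creep '[[-1,[0,0,0.1],0],[-1,[0,0,0.2],0],[-1,[0,0,0.2],0],[-1,[0,0,0.2],0]]'
```

```text
clock: 12.4
eef_pos: [533.1, -132.1, 114.4]
eef_rot: [3.142, -0.0, 1.743]
wrist_force: [1.3, 0.7, -0.8]
finger_gap: 8.8
finger_force: 25.0
```

```bash
python3 -m creep '[[-1,[0,0,0.1],0],[-1,[0,0,0.2],0],[-1,[0,0,0.2],0],[-1,[0,0,0.2],0]]'
```

```text
clock: 12.8
eef_pos: [533.1, -132.1, 112.4]
eef_rot: [3.142, -0.0, 1.744]
wrist_force: [0.8, -0.1, -1.1]
finger_gap: 9.0
finger_force: 25.0
```

No top contact by 4 mm below the rim: apparently entering. I'll continue gently.

```bash
python3 -m creep '[[-1,[0,0,0.1],0],[-1,[0,0,0.2],0],[-1,[0,0,0.3],0],[-1,[0,0,0.3],0],[-1,[0,0,0.3],0]]'
```

```text
clock: 13.3
eef_pos: [533.1, -132.1, 109.4]
eef_rot: [-3.142, -0.0, 1.744]
wrist_force: [2.3, 0.5, -1.5]
finger_gap: 9.2
finger_force: 25.0
```

```bash
python3 -m creep '[[-1,[0,0,0.1],0],[-1,[0,0,0.2],0],[-1,[0,0,0.3],0],[-1,[0,0,0.3],0],[-1,[0,0,0.3],0]]'
```

```text
clock: 13.8
eef_pos: [533.1, -132.1, 106.4]
eef_rot: [-3.142, -0.0, 1.743]
wrist_force: [2.1, 0.6, -1.6]
finger_gap: 8.9
finger_force: 25.0
```

```bash
python3 -m creep '[[-1,[0,0.04,0],0],[-1,[0,0.04,0.1],0],[-1,[0,0.04,0.2],0],[-1,[0,0.04,0.3],0],[-1,[0,0.04,0.4],0],[-1,[0,0.04,0.4],0],[-1,[0,0.04,0.4],0]]'
```

```text
clock: 14.5
eef_pos: [533.4, -132.1, 102.4]
eef_rot: [-3.142, -0.0, 1.744]
wrist_force: [0.2, 0.5, -0.9]
finger_gap: 8.9
finger_force: 25.0
```

```bash
python3 -m creep '[[-1,[0,0,0.1],0],[-1,[0,0,0.2],0],[-1,[0,0,0.3],0],[-1,[0,0,0.4],0],[-1,[0,0,0.4],0],[-1,[0,0,0.4],0]]'
```

```text
clock: 15.1
eef_pos: [533.5, -132.1, 98.4]
eef_rot: [-3.142, 0.0, 1.744]
wrist_force: [0.0, 0.4, -0.7]
finger_gap: 9.0
finger_force: 25.0
```

```bash
python3 -m creep '[[-1,[0,0,0.1],0],[-1,[0,0,0.2],0],[-1,[0,0,0.3],0],[-1,[0,0,0.4],0],[-1,[0,0,0.4],0],[-1,[0,0,0.4],0]]'
```

```text
clock: 15.7
eef_pos: [533.4, -132.1, 94.4]
eef_rot: [-3.141, 0.0, 1.744]
wrist_force: [-1.2, 0.3, -0.9]
finger_gap: 8.5
finger_force: 25.0
```

```bash
python3 -m creep '[[-1,[0,-0.01,0.1],0],[-1,[0,-0.01,0.2],0],[-1,[0,-0.01,0.3],0],[-1,[0,-0.01,0.4],0],[-1,[0,-0.01,0.4],0],[-1,[0,-0.01,0.4],0]]'
```

```text
clock: 16.3
eef_pos: [533.4, -132.1, 90.4]
eef_rot: [-3.142, -0.0, 1.744]
wrist_force: [0.6, 0.1, -1.3]
finger_gap: 8.9
finger_force: 25.0
```

```bash
python3 -m creep '[[-1,[0,0,0.1],0],[-1,[0,0,0.2],0],[-1,[0,0,0.2],0],[-1,[0,0,0.2],0]]'
```

```text
clock: 16.7
eef_pos: [533.4, -132.1, 88.4]
eef_rot: [-3.142, -0.0, 1.744]
wrist_force: [0.1, 0.2, 0.9]
finger_gap: 8.5
finger_force: 25.0
```

```bash
python3 -m creep '[[-1,[0,0,0.1],0],[-1,[0,0,0.2],0],[-1,[0,0,0.2],0],[-1,[0,0,0.2],0]]'
```

```text
clock: 17.1
eef_pos: [533.4, -132.1, 86.5]
eef_rot: [-3.142, 0.0, 1.744]
wrist_force: [-0.5, 0.3, -0.0]
finger_gap: 9.1
finger_force: 25.0
```

```bash
python3 -m creep '[[-1,[0,0,0.1],0],[-1,[0,0,0.1],0],[-1,[0,0,0.1],0]]'
```

```text
clock: 17.4
eef_pos: [533.4, -132.1, 85.6]
eef_rot: [3.141, 0.0, 1.744]
wrist_force: [-0.5, -0.7, 1.9]
finger_gap: 8.7
finger_force: 25.0
```

```bash
python3 -m creep '[[-1,[0,0,0.1],0],[-1,[0,0,0.1],0],[-1,[0,0,0.1],0]]'
```

```text
clock: 17.7
eef_pos: [533.4, -132.1, 84.5]
eef_rot: [3.141, 0.0, 1.744]
wrist_force: [-1.2, -0.3, 3.7]
finger_gap: 8.9
finger_force: 25.0
```

```bash
python3 -m creep '[[-1,[0,0,0.1],0],[-1,[0,0,0.1],0],[-1,[0,0,0.1],0]]'
```

```text
clock: 18.0
eef_pos: [533.4, -132.1, 83.5]
eef_rot: [3.142, 0.0, 1.743]
wrist_force: [-1.2, -0.8, 4.2]
finger_gap: 8.9
finger_force: 25.0
```

Floor contact near TCP z 86, matching the 30 mm slot depth. I'll ease up, release and withdraw.

```bash
python3 -m creep '[[-1,[0,0,-0.1],0],[-1,[0,0,-0.18],0],[-1,[0,0,-0.18],0],[-0.7,[0,0,-0.18],0],[-0.5,[0,0,-0.18],0],[-0.3,[0,0,-0.18],0],[-0.3,[0,0,-0.18],0],[-0.3,[0,0,-0.18],0],[-0.3,[0,0,-0.18],0]]' 5
python3 -m creep '[[-0.3,[0,0,-1],0],[-0.3,[0,0,-3],0],[-0.3,[0,0,-6],0],[-0.3,[0,0,-10],0],[-0.3,[0,0,-13],0],[-0.3,[5,0,-13],0],[-0.3,[10,0,-13],0],[-0.3,[15,0,-13],0],[-0.3,[15,0,-13],0]]' 5
python3 - <<'E'
from h import *
import cv2
s=manip.camera('side')[:,:,::-1]
c=lambda x,y,w,h:cv2.resize(s[y:y+h,x:x+w],(w*5,h*5),interpolation=cv2.INTER_CUBIC)
cv2.imwrite("pics/end.png",np.hstack([c(295,210,80,110),c(240,140,80,110)]))
E
```

```text
clock: 18.9
eef_pos: [533.3, -132.1, 85.2]
eef_rot: [-3.142, -0.0, 1.744]
wrist_force: [-0.1, -0.0, 0.1]
finger_gap: 33.1
finger_force: 0.0
clock: 19.8
eef_pos: [506.7, 20.1, 216.3]
eef_rot: [3.141, -0.0, 1.748]
wrist_force: [0.7, -0.6, 0.2]
finger_gap: 32.9
finger_force: 0.0
```

View pics/end.png

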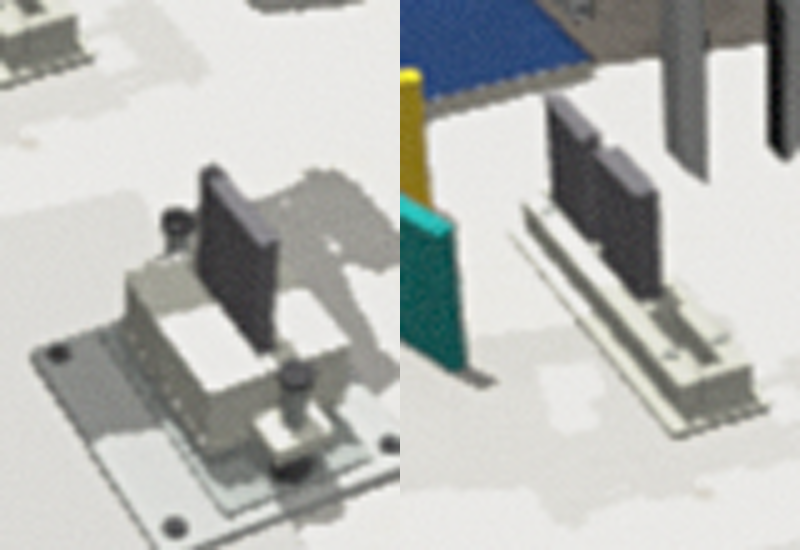

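The plate stands in the slot (left, ~(235,260)), cradle level, and the other two stand in the rack (right). Before handing in, a quick height check against the picture.

Run:
```python
from h import *
for zt in (113,118): print(zt,((proj("side",box((532.6,-129.5),.173,4.5,25,zt))-[295,210]+.5)*5).round().tolist())
print(manip.read_state()["qd"].round(3))
```

```text
113 [[265.0, 244.0], [286.0, 237.0], [221.0, 159.0], [201.0, 166.0]]
118 [[265.0, 234.0], [286.0, 226.0], [222.0, 149.0], [201.0, 156.0]]
[-0.067  0.021 -0.018 -0.01  -0.004 -0.034]
```

Observed top corners (~(265,246), (203,170)) match z = 113, so the plate is seated on the floor.

```bash
python3 -m creep '[[-0.3,[0,0,0],0],[-0.3,[0,0,0],0],[-0.3,[0,0,0],0]]' >/dev/null; python3 -c "
from cell import manip
print(manip.sign_off())"
```

```text
the job is handed in; nothing more can be done
None
```

I found the 9 mm plate by pinching (it was in the rack bay nearest the stand), lowered it onto the slot's floor with at most about 4 N of push and let go; the other two plates still stand in the rack, I kept clear of the jar, dropper bottle and timer, and the job was handed in at about 20 s of the 72 s allowed.

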